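# Lower the telescoping rest one hole and lay the straightedge across

## Task

On the bench is a steel base plate with two rests: a fixed column, and a telescoping post that stands one hole too high. Press the sprung button on the post's head to free the tube, bring the tube down and let its pin click into the very next hole (button fully up again), then lay the flat aluminium bar, flat side down and roughly level, across the pads of both rests, its middle about midway between them, and let go. Work gently: never lean on the post or the rest with more than about 30 N (some 10 N move it), set the bar down softly, and leave everything else on the bench where it is.

Things in the scene. Friction and masses are not known exactly. Their poses are not given: they have to be found in the camera images.
- fixture: Dark steel base plate 90 x 250 x 12 mm fixed to the bench, carrying both rests. Origin: centre of its underside; x across the plate, y along it, z up. Fixed rest: 34 mm square column at y = -75 mm. Telescoping post at y = +75 mm: a 36 mm square sleeve, top at 125 mm, in which a 28 mm tube slides. Three holes, one under the other, in the sleeve's +x face take the tube's sprung pin.
- post (a joint): How far the tube has come down, m: 0 at the start, in the top hole; 0.022 to 0.038 in the next (spacing differs from post to post: feel the stop); the last hole is 0.030 further; end 0.070. Pin in a hole: locked both ways, 1 mm play. Pin out: it does not fall; about 8 N down moves it and it stays where left.
- button (a joint): How far the button is pressed, m: 0 up, 0.007 fully down (spring 3 N to 5.6 N). From 0.0055 the pin is out and pushing on moves the tube. Let go between holes, it stays at about 0.0055 until the pin springs into a hole; then it pops up to 0. While you push on the button the tube passes the holes; to let it catch, push on the pad.
- button_top (a point): Centre of the top of the round grey button, 22 mm across, 12 mm proud of the wing it stands on: a flat arm 44 mm wide, 14 mm thick, reaching from the post's head towards the fixture's -x. The button's axis is 58 mm from the post's, 36 mm clear of the pad's side; its top is 8 mm lower than the pad, 222 mm above the bench at the start. Moves with button and post.
- pad_top (a point): Centre of the top of the flat 44 x 44 mm steel pad on the post's head, right above the tube. It moves down with the post; 230 mm above the bench at the start, 192 to 208 mm in the next hole. The pad may be pushed down upon.
- rest_top (a point): Centre of the flat 44 x 44 mm pad top of the fixed rest, 200 mm above the bench.
- bar: Straightedge: a plain flat aluminium bar 240 x 25 x 15 mm, about 0.22 kg, lying loose on the bench. Origin: centre of its underside; x along its length, y across (25 mm), z up (15 mm).
- ring_gauge: Bystander: loose steel ring 42 mm across, 16 mm high, between bar and fixture. Origin: centre of its underside.
- angle: Bystander: loose dark steel angle profile 200 mm long, 30 mm high. Origin: underside, x along its length.
- screwdriver: Bystander: loose screwdriver lying on the bench on the robot's side of the fixture. Origin: its underside, x along it.
There are look-alikes about, which are no part of the job. There is more than one size of the bar; the one meant has the size given above.

How it is judged:
By the outcome, as a careful person would: the job done as asked, in the order asked, and still so for the second after the job is handed in, with the robot touching nothing.
It also fails if it takes over 69 s, if anything falls off the work surface, if the arm or the gripper's body presses on something with over 40 N, if the wrist force passes 120 N, or if a joint passes its speed limit or range.

## Robot

A 7-joint arm with a two-finger parallel gripper is mounted at the origin on the work surface. World frame = base frame: x ahead of the robot, y to its left, z up, the work surface at z = 0. Lengths are in m, angles in degrees, forces in N, time in s.
With the tool pointing down it reaches from about 0.425 to 0.975 m from the base axis. Payload 16.7 kg.
Tool frame: the origin (TCP) lies midway between the tips of the shut fingers; the grasp point (between the pads) lies grip_depth behind it (grip_depth is the distance from the TCP to the grasp point, in m); z points along the fingers, y is the line along which they close (so a half turn about z gives the same grasp; the last joint's range is limited). The gripper opens to 85 mm and grips with 20 to 120 N. Pads are 22 mm wide; open, the fingers measure 114 mm over their backs; the gripper's body (76 mm by 85 mm) begins 54 mm behind the grasp point. The pads swing forward as they close: fully open they stand 13 mm farther back than shut.
Start: joints at [63.856, 24.414, 4.234, 92.017, -1.954, 63.644, -3.845], TCP at [0.204, -0.643, 0.231] pointing down, gripper open.
Joint ranges: [-163.25, 163.25], [-28.42, 122.38], [-70.27, 78.77], [12.13, 141.07], [-58.53, 238.53], [9.26, 117.41], [-156.51, 156.51]. Speed limits (degrees/s): [108.29, 108.29, 136.94, 136.94, 172.46, 172.46, 172.46].

## Interface

Orientations are given as a 3x3 rotation matrix whose columns are the frame's x, y, z axes.
In Python, from cell import state, read_camera, job_done, grip_depth gives the robot as it stands. The module is installed in compiled form; this text tells all that it offers.
- The arm moves only by the shell command python3 -m crank 'ROWS' [FORCE]. ROWS is text: rows parted by semicolons, each of 7 numbers parted by spaces: the turn, a rotation vector about the tool's x, y, z in degrees, then the shift along the tool's x, y, z in cm, then the opening, from 0 (shut) to 1 (fully open). In form: wx wy wz x y z hand; .... A call has 1 to 20 rows; each row shifts and turns the commanded pose from where the row before left it, along the tool's axes as they then stand; what a row does not reach is not made up. A row lasts 1/8 s, in which the tool goes at most 62.5 mm and 10.7 degrees, less where a joint would pass 70% of its speed; a pose out of reach is approached as far as the arm can. A call is refused whole if a number of a shift passes 6.25 or a number of a turn 10.7, either way. A call with a gripper value outside its range is refused whole. The fingers move at their own pace and stop on an object; FORCE is the grip in N (left out, the last holds). Time passes only in rows, so rows that do not move let the fingers close. It gives the time, the measured TCP pose, the force, the opening and the grip force at its end, in the units of the state.
- state(): the state, without advancing time (a new reading comes with each control period).
- read_camera(name): name is "scene" or "top" or "wrist"; returns a dict with "image" (420x560x3 uint8, red, green, blue), "fx", "fy", "cx", "cy" (pixels), "R" (3x3) and "t" (3): a world point X has camera coordinates R X + t. Camera axes: x right, y down, z forward; pixel columns grow to the right and rows downward; lengths in m; the calibration is good to about 2 mm. A picture is of the moment at which its call begins. There is no depth.
- job_done(): hands the job in; it is judged then, once.
The state is a dict: "clock": time; "joints": joint angles; "qvel": joint speeds; "joint_torque": joint torques, N m; "tcp_pos": TCP position; "ee_rot": TCP orientation; "contact_force": force on the tool from outside, world axes, zero at the start; "moment": the same for the moment, N m; "opening": finger opening in m; "grip_force": force on a finger pad.
Only numpy, scipy, OpenCV 4.12 (cv2) and the standard library are available. Lean on these libraries where they do the work, as an engineer would, in place of code of your own. Each camera call takes 0.05 s, during which the arm holds its last target. There are 200 camera calls.

## Working session

There is one attempt and no reset: what is moved stays moved. The work goes in short steps, Python scripts to look and compute and a shell command to move; the robot and the scene stay as the last step left them, time stands still between calls to the robot, and variables do not carry over. Pictures are saved under pics/ and viewed, at most 10 in all, crops included, and the job is handed in when it is done.

```bash
mkdir -p pics
cat > h.py <<'E'
import numpy as np, cv2
from cell import state, read_camera, job_done, grip_depth
def shot(n,f):
    c=read_camera(n); cv2.imwrite(f'pics/{f}.png',c['image'][:,:,::-1]); np.savez(f'pics/{f}.npz',**c); return c
def ray(c,u,v,z):
    d=np.array(c['R']).T@np.array([(u-c['cx'])/c['fx'],(v-c['cy'])/c['fy'],1]); o=-np.array(c['R']).T@np.array(c['t'])
    return o+d*(z-o[2])/d[2]
def proj(c,X):
    p=np.array(c['R'])@np.array(X)+c['t']; return np.array([c['fx']*p[0]/p[2]+c['cx'],c['fy']*p[1]/p[2]+c['cy']])
E
python3 - <<'E'
from h import *
for n in ['scene','top']:
    c=shot(n,n+'0'); print(n,c['fx'],-np.array(c['R']).T@c['t'],np.round(c['R'],2).tolist())
s=state(); print(grip_depth); print({k:np.round(v,4).tolist() for k,v in s.items()})
E
```

```text
scene 481.6668477244439 [1.04971841 0.35408713 1.00526856] [[-0.63, 0.77, 0.01], [0.57, 0.48, -0.66], [-0.52, -0.41, -0.75]]
top 446.739163513053 [ 0.35869529 -0.10458069  1.26468913] [[-0.03, -1.0, -0.01], [-0.99, 0.03, -0.1], [0.1, 0.01, -0.99]]
0.0187
{'clock': 0.1, 'joints': [63.8574, 24.445, 4.2315, 92.0487, -1.9566, 63.6444, -3.8445], 'qvel': [-0.0719, -0.1264, -0.0637, -0.0743, 0.0335, -0.1037, -0.1424], 'joint_torque': [0.0087, -95.153, 3.7718, -46.4399, 0.0197, 0.0065, -0.0], 'tcp_pos': [0.2037, -0.6431, 0.2307], 'ee_rot': [[0.9533, 0.3019, -0.0004], [0.3019, -0.9533, 0.0011], [-0.0, -0.0012, -1.0]], 'contact_force': [0.1005, 0.2691, -0.0412], 'moment': [0.0021, -0.0301, -0.0613], 'grip_force': 0.0, 'opening': 0.0858}
```

View pics/scene0.png

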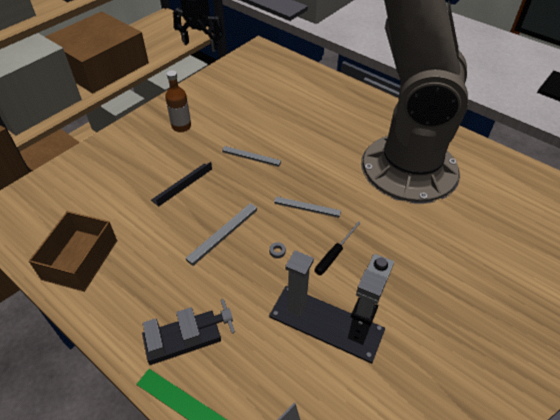

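View pics/top0.png

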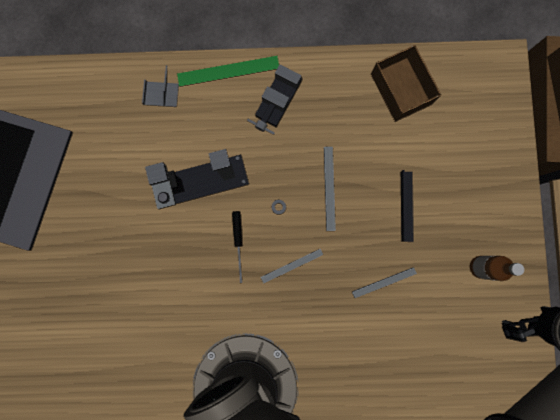

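The scene view shows the post with its button at (381,264) and the rest at (299,262). In the top view, the rest pad is at (220,160), the post pad at (157,174), the button at (163,197), and the long bar at (330,188), about 85 px ≈ 0.24 m. The other two grey bars are shorter.

Run:
```python
from h import *
a=dict(np.load('pics/top0.npz')); b=dict(np.load('pics/scene0.npz'))
A=cv2.resize(a['image'][140:220,135:260],None,fx=6,fy=6,interpolation=cv2.INTER_CUBIC)[:,:,::-1]
cv2.imwrite('pics/crop_top.png',A)
B=cv2.resize(b['image'][240:365,260:400],None,fx=4.5,fy=4.5,interpolation=cv2.INTER_CUBIC)[:,:,::-1]
cv2.imwrite('pics/crop_sc.png',B)
for nm,c,(x0,x1,y0,y1) in [('top',a,(315,345,135,240)),('sc',b,(180,265,195,270))]:
    im=c['image'][y0:y1,x0:x1].astype(int); m=((im.max(2)-im.min(2))<25).astype(np.uint8)
    k=max(cv2.findContours(m,0,2)[0],key=cv2.contourArea); r=cv2.minAreaRect(k)
    p=cv2.boxPoints(r)+[x0,y0]; z=.015
    P=np.array([ray(c,u,v,z) for u,v in p]); print(nm,r[1],np.round(P,4).tolist(),'ctr',P.mean(0).round(4),[round(float(np.linalg.norm(P[i]-P[i-1])),4) for i in range(4)])
```

```text
top (84.25321960449219, 9.561356544494629) [[0.6615, -0.2373, 0.015], [0.6615, -0.2645, 0.015], [0.4217, -0.2624, 0.015], [0.4215, -0.2358, 0.015]] ctr [ 0.5416 -0.25    0.015 ] [0.2399, 0.0272, 0.2399, 0.0267]
sc (10.738056182861328, 86.9891128540039) [[0.6619, -0.2642, 0.015], [0.4158, -0.2641, 0.015], [0.4258, -0.2298, 0.015], [0.6676, -0.2332, 0.015]] ctr [ 0.5428 -0.2478  0.015 ] [0.0316, 0.246, 0.0357, 0.2419]
```

View pics/crop_top.png

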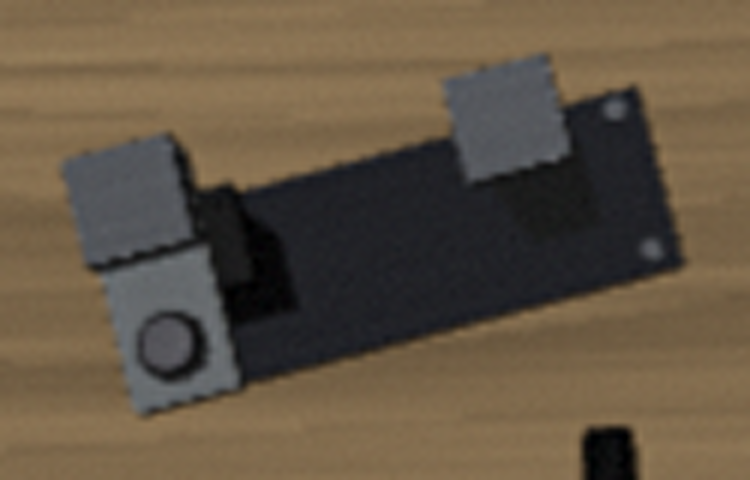

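View pics/crop_sc.png

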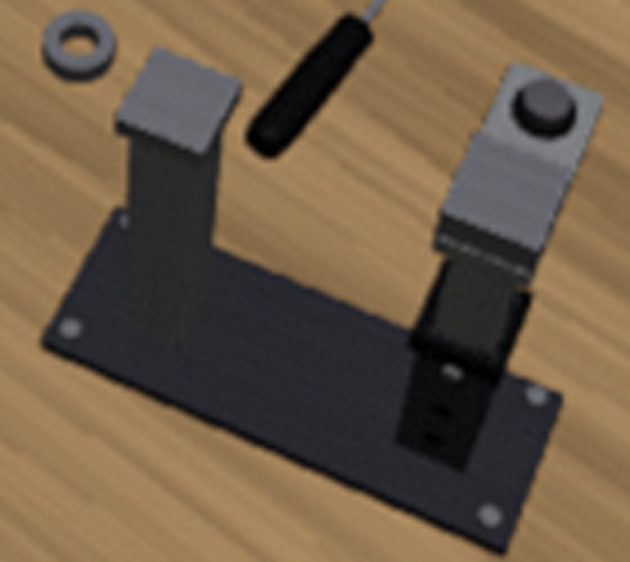

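The top crop (6x) shows the post pad centre at (128,200), the rest pad at (507,120) and the button top at (170,345). In the scene crop (4.5x), these are the post pad at about (509,186), the rest pad at (181,102) and the button at (545,102).

Run:
```python
from h import *
a=dict(np.load('pics/top0.npz')); b=dict(np.load('pics/scene0.npz'))
T=dict(pad=(128,200,.23),rest=(507,120,.2),btn=(170,345,.222)); S=dict(pad=(509,186),rest=(181,102),btn=(545,102))
R={}
for k,(x,y,z) in T.items():
    p=ray(a,(x+.5)/6-.5+135,(y+.5)/6-.5+140,z); x2,y2=S[k]
    q=ray(b,(x2+.5)/4.5-.5+260,(y2+.5)/4.5-.5+240,z); R[k]=(p+q)/2; print(k,p.round(4),q.round(4))
d=R['pad']-R['rest']; print('dist .15?',np.linalg.norm(d[:2]),'yaw y axis',np.degrees(np.arctan2(d[1],d[0])))
e=R['btn']-R['pad']; print('.058?',np.linalg.norm(e[:2]),np.degrees(np.arctan2(e[1],e[0])))
```

```text
pad [0.5574 0.1806 0.23  ] [0.5567 0.1803 0.23  ]
rest [0.5913 0.035  0.2   ] [0.5942 0.0369 0.2   ]
btn [0.5006 0.1663 0.222 ] [0.505  0.1676 0.222 ]
dist .15? 0.14888078453297773 yaw y axis 103.86695688292212
.058? 0.05588211362851318 -166.01929485088792
```

```bash
python3 -m crank '0 0 0 4.58 -3.04 -0.9 0;0 0 0 4.58 -3.04 -0.9 0;0 0 0 4.58 -3.04 -0.9 0;0 0 0 4.58 -3.04 -0.9 0;0 0 0 4.58 -3.04 -0.9 0;0 0 0 4.58 -3.04 -0.9 0;0 0 0 4.58 -3.04 -0.8 0;0 0 0 4.58 -3.04 -0.8 0;0 0 0 1.79 -4.87 0 0;0 0 0 1.79 -4.87 0 0;0 0 0 1.79 -4.87 0 0;0 0 0 1.79 -4.87 0 0;0 0 0 1.79 -4.87 0 0;0 0 0 1.79 -4.87 0 0;0 0 0 1.79 -4.87 0 0;0 0 0 1.79 -4.87 0 0;0 0 0 1.79 -4.87 0 0;0 0 0 0 0 0 0;0 0 0 0 0 0 0'; python3 -c "
from h import *
s=state();print(s['tcp_pos'],s['ee_rot'],s['joints'],s['contact_force'])
shot('wrist','w1')"
```

```text
clock: 2.48
tcp_pos: [0.5008, 0.1651, 0.301]
ee_rot: [[0.953, 0.302, -0.001], [0.302, -0.953, -0.0], [-0.001, 0.0, -1.0]]
contact_force: [0.2, -0.1, 0.7]
opening: -0.0001
grip_force: 0.0
[0.5007939  0.16513571 0.30100235] [[ 9.53261071e-01  3.02147124e-01 -6.67311101e-04]
 [ 3.02146928e-01 -9.53261291e-01 -3.79828353e-04]
 [-7.50885886e-04  1.60449583e-04 -9.99999705e-01]] [   1.16780368    9.22171031  -29.45350967  104.40877274    4.88852801
   67.66224674 -102.24635108] [ 0.19132772 -0.09073578  0.71331097]
```

View pics/w1.png

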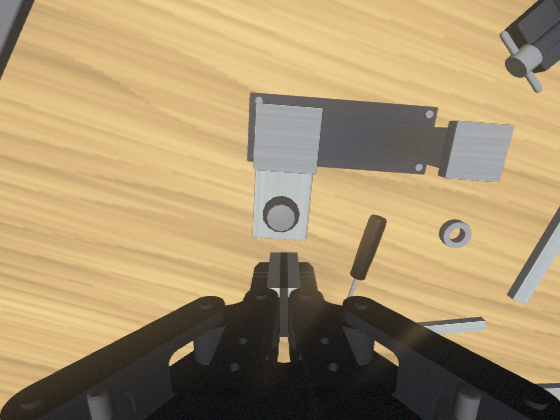

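The wrist view shows the button top at (281,213) and the pad at about (288,137), with the finger tips at (284,258). I'll check both against the calibration.

```bash
python3 -c "
from h import *
c=dict(np.load('pics/w1.npz'))
for u,v,z in [(281,213,.222),(288,137,.23),(481,151,.2)]: print(ray(c,u,v,z).round(4))
"; python3 -m crank '0 0 0 -0.03 -0.15 2 0;0 0 0 0 0 2 0;0 0 0 0 0 2 0;0 0 0 0 0 1.3 0;0 0 0 0 0 0.3 0;0 0 0 0 0 0 0'
```

```text
[0.5061 0.1679 0.222 ]
[0.5605 0.18   0.23  ]
[0.5942 0.0334 0.2   ]
clock: 3.28
tcp_pos: [0.5004, 0.1667, 0.2257]
ee_rot: [[0.953, 0.302, 0.0], [0.302, -0.953, 0.0], [0.0, -0.0, -1.0]]
contact_force: [0.4, 0.1, -0.5]
opening: -0.0002
grip_force: 0.0
```

```bash
python3 -m crank '0 0 0 0.25 0 0 0;0 0 0 0 0 0.2 0;0 0 0 0 0 0.2 0;0 0 0 0 0 0.2 0;0 0 0 0 0 0 0'; python3 -m crank '0 0 0 0 0 0.2 0;0 0 0 0 0 0.2 0;0 0 0 0 0 0 0';  python3 -m crank '0 0 0 0 0 0.2 0;0 0 0 0 0 0 0'
```

```text
clock: 3.9
tcp_pos: [0.5027, 0.1677, 0.2194]
ee_rot: [[0.953, 0.302, 0.0], [0.302, -0.953, 0.0], [0.0, -0.0, -1.0]]
contact_force: [1.6, 0.4, 3.6]
opening: 0.0001
grip_force: 1.9
clock: 4.28
tcp_pos: [0.5027, 0.1677, 0.2153]
ee_rot: [[0.953, 0.302, 0.0], [0.302, -0.953, 0.0], [0.0, -0.0, -1.0]]
contact_force: [1.1, 0.5, 5.7]
opening: -0.0002
grip_force: 2.7
clock: 4.53
tcp_pos: [0.5027, 0.1677, 0.2134]
ee_rot: [[0.953, 0.302, 0.0], [0.302, -0.953, 0.0], [0.0, -0.0, -1.0]]
contact_force: [-0.2, 0.5, 5.2]
opening: -0.0001
grip_force: 2.7
```

```bash
python3 -m crank '0 0 0 0 0 0.1 0;0 0 0 0 0 0.1 0;0 0 0 0 0 0.1 0;0 0 0 0 0 0.1 0'; python3 -m crank '0 0 0 0 0 0.15 0;0 0 0 0 0 0.15 0;0 0 0 0 0 0.15 0;0 0 0 0 0 0.15 0;0 0 0 0 0 0 0'
```

```text
clock: 5.03
tcp_pos: [0.5027, 0.1677, 0.2096]
ee_rot: [[0.953, 0.302, 0.0], [0.302, -0.953, 0.0], [0.0, -0.0, -1.0]]
contact_force: [-0.5, -0.5, 8.2]
opening: -0.0001
grip_force: 3.7
clock: 5.65
tcp_pos: [0.5027, 0.1677, 0.2035]
ee_rot: [[0.953, 0.302, 0.0], [0.302, -0.953, 0.0], [0.0, -0.0, -1.0]]
contact_force: [0.2, 0.6, 6.6]
opening: -0.0002
grip_force: 2.7
```

```bash
python3 -m crank '0 0 0 0 0 -0.3 0;0 0 0 0 0 -2 0;0 0 0 0 0 -2 0;0 0 0 2.85 0.23 0 0;0 0 0 2.85 0.23 0 0;0 0 0 0 0 1.5 0;0 0 0 0 0 0.5 0;0 0 0 0 0 0 0' ; python3 -c "
from h import *
c=shot('scene','s2'); cv2.imwrite('pics/s2c.png',cv2.resize(c['image'][230:365,260:410],None,fx=4,fy=4)[:,:,::-1])"
```

```text
clock: 6.65
tcp_pos: [0.5573, 0.1802, 0.2258]
ee_rot: [[0.953, 0.302, -0.001], [0.302, -0.953, -0.001], [-0.001, 0.0, -1.0]]
contact_force: [-0.2, -0.3, -0.5]
opening: -0.0001
grip_force: 0.0
```

View pics/s2c.png

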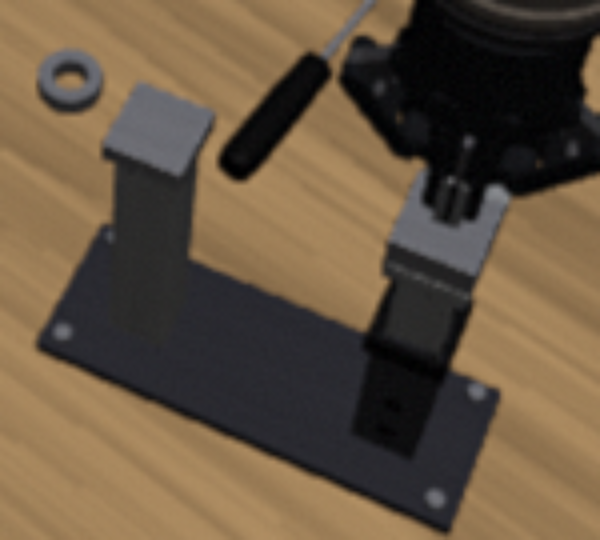

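The crop shows the fingers over the pad at (455,205), and the pin no longer shows in the top hole. Next I push down gently on the pad.

```bash
python3 -m crank '0 0 0 0 0 0.2 0;0 0 0 0 0 0.2 0;0 0 0 0 0 0.2 0;0 0 0 0 0 0.2 0;0 0 0 0 0 0.1 0'; python3 -m crank '0 0 0 0 0 0.1 0;0 0 0 0 0 0.1 0;0 0 0 0 0 0.1 0;0 0 0 0 0 0.1 0'; python3 -m crank '0 0 0 0 0 0.1 0;0 0 0 0 0 0.1 0'
```

```text
clock: 7.32
tcp_pos: [0.5583, 0.1805, 0.2177]
ee_rot: [[0.953, 0.302, 0.0], [0.302, -0.953, -0.0], [0.0, 0.0, -1.0]]
contact_force: [-3.5, -2.5, 10.9]
opening: -0.0
grip_force: 5.2
clock: 7.82
tcp_pos: [0.5583, 0.1804, 0.2139]
ee_rot: [[0.953, 0.302, 0.0], [0.302, -0.953, -0.0], [0.0, 0.0, -1.0]]
contact_force: [-4.1, -3.0, 9.5]
opening: 0.0002
grip_force: 4.9
clock: 8.07
tcp_pos: [0.5583, 0.1804, 0.2119]
ee_rot: [[0.953, 0.302, 0.0], [0.302, -0.953, -0.0], [0.0, 0.0, -1.0]]
contact_force: [-4.4, -2.5, 10.6]
opening: -0.0
grip_force: 5.0
```

```bash
cat > ok.py <<'E'
from cell import state
s=state(); f=s['contact_force'][2]; print(round(s['tcp_pos'][2],4),round(f,1)); raise SystemExit(f>14)
E
q="python3 ok.py"
python3 -m crank '0 0 0 0 0 0.1 0' >/dev/null && $q && python3 -m crank '0 0 0 0 0 0.1 0' >/dev/null && $q && python3 -m crank '0 0 0 0 0 0.1 0' >/dev/null && $q && python3 -m crank '0 0 0 0 0 0.1 0' >/dev/null && $q && python3 -m crank '0 0 0 0 0 0.1 0' >/dev/null && $q && python3 -m crank '0 0 0 0 0 0.1 0' >/dev/null && $q && python3 -m crank '0 0 0 0 0 0.1 0' >/dev/null && $q && python3 -m crank '0 0 0 0 0 0.1 0' >/dev/null && $q && python3 -m crank '0 0 0 0 0 0.1 0' >/dev/null && $q && python3 -m crank '0 0 0 0 0 0.1 0' >/dev/null && $q && python3 -m crank '0 0 0 0 0 0.1 0' >/dev/null && $q && python3 -m crank '0 0 0 0 0 0.1 0' >/dev/null && $q
```

```text
0.2109 9.8False
```

```bash
sed -i 's/SystemExit(f>14)/SystemExit(int(f>14))/' ok.py
q="python3 ok.py"
python3 -m crank '0 0 0 0 0 0.1 0' >/dev/null && $q && python3 -m crank '0 0 0 0 0 0.1 0' >/dev/null && $q && python3 -m crank '0 0 0 0 0 0.1 0' >/dev/null && $q && python3 -m crank '0 0 0 0 0 0.1 0' >/dev/null && $q && python3 -m crank '0 0 0 0 0 0.1 0' >/dev/null && $q && python3 -m crank '0 0 0 0 0 0.1 0' >/dev/null && $q && python3 -m crank '0 0 0 0 0 0.1 0' >/dev/null && $q && python3 -m crank '0 0 0 0 0 0.1 0' >/dev/null && $q && python3 -m crank '0 0 0 0 0 0.1 0' >/dev/null && $q && python3 -m crank '0 0 0 0 0 0.1 0' >/dev/null && $q && python3 -m crank '0 0 0 0 0 0.1 0' >/dev/null && $q && python3 -m crank '0 0 0 0 0 0.1 0' >/dev/null && $q
```

```text
0.2099 9.9
0.2089 9.7
0.208 10.1
0.2069 10.6
0.206 9.5
0.2049 11.7
0.2039 10.7
0.2029 10.2
0.2019 10.8
0.2009 10.5
0.1999 10.0
0.1989 10.1
```

```bash
q="python3 ok.py"
python3 -m crank '0 0 0 0 0 0.1 0' >/dev/null && $q && python3 -m crank '0 0 0 0 0 0.1 0' >/dev/null && $q && python3 -m crank '0 0 0 0 0 0.1 0' >/dev/null && $q && python3 -m crank '0 0 0 0 0 0.1 0' >/dev/null && $q && python3 -m crank '0 0 0 0 0 0.1 0' >/dev/null && $q && python3 -m crank '0 0 0 0 0 0.1 0' >/dev/null && $q && python3 -m crank '0 0 0 0 0 0.1 0' >/dev/null && $q && python3 -m crank '0 0 0 0 0 0.1 0' >/dev/null && $q
```

```text
0.1979 11.0
0.1969 9.7
0.1959 9.0
0.1949 9.7
0.1938 6.5
0.1927 6.8
0.1921 20.2
```

```bash
python3 -m crank '0 0 0 0 0 -0.2 0;0 0 0 0 0 -2 0;0 0 0 0 0 -4 0;0 0 0 0 0 -4 0;0 0 0 0 -4 0 0;0 0 0 -2 5 0 0;0 0 0 -4 4 0 0;0 0 0 -4 4 0 0;0 0 0 0 0 0 0' ; python3 -c "
from h import *
c=shot('scene','s3'); cv2.imwrite('pics/s3c.png',cv2.resize(c['image'][230:365,260:410],None,fx=4,fy=4)[:,:,::-1])"
```

```text
clock: 11.7
tcp_pos: [0.4889, 0.0606, 0.2935]
ee_rot: [[0.955, 0.297, 0.0], [0.297, -0.955, -0.002], [-0.0, 0.002, -1.0]]
contact_force: [0.2, 0.7, 0.4]
opening: -0.0002
grip_force: 0.0
```

View pics/s3c.png

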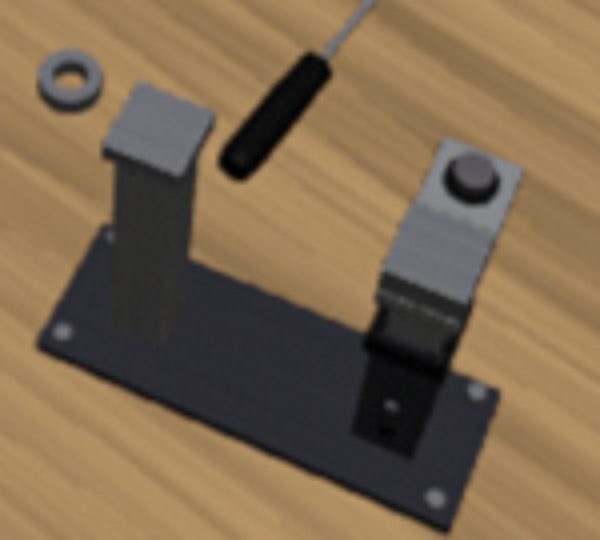

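The pin shows in the middle hole at (390,405), and the button at (472,175) is fully up. The post is done, so I move on to the bar.

```bash
python3 -m crank '0 0 0 -0.69 5.2 0 0;0 0 0 -0.69 5.2 0 0.3;0 0 0 -0.69 5.2 0 1;0 0 0 -0.69 5.2 0 1;0 0 0 -0.69 5.2 0 1;0 0 0 -0.69 5.2 0 1;0 0 8.85 0 0 0 1;0 0 8.85 0 0 0 1;0 0 0 0 0 4 1;0 0 0 0 0 4 1;0 0 0 0 0 4 1;0 0 0 0 0 4 1;0 0 0 0 0 0 1;0 0 0 0 0 0 1';python3 -c "
from h import *
s=state(); print(s['joints'].round(1) if hasattr(s['joints'],'round') else s['joints'])
c=shot('wrist','w3')"
```

```text
clock: 13.5
tcp_pos: [0.5461, -0.2452, 0.1346]
ee_rot: [[1.0, -0.001, 0.001], [-0.001, -1.0, -0.0], [0.001, 0.0, -1.0]]
contact_force: [0.9, -0.0, 0.9]
opening: 0.0852
grip_force: 0.0
[ 26.2  23.6 -10.2 106.6   5.3  50.2 -76.7]
```

View pics/w3.png

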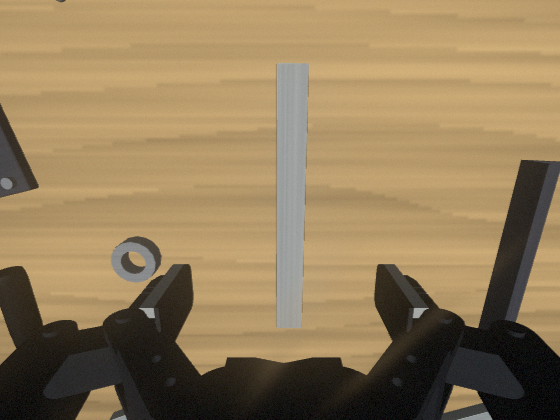

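The wrist view shows the bar running from (292,65) to (289,328), with the ring at (135,260) to its left. I compute the bar centre and the ring clearance.

```bash
python3 -c "
from h import *
c=dict(np.load('pics/w3.npz'))
for u,v,z in [(277,65,.015),(308,65,.015),(277,328,.015),(301,328,.015),(133,263,.016)]: print(ray(c,u,v,z).round(4))
"
```

```text
[ 0.6598 -0.2413  0.015 ]
[ 0.6598 -0.2653  0.015 ]
[ 0.4218 -0.2394  0.015 ]
[ 0.4218 -0.2631  0.015 ]
[ 0.493  -0.1072  0.016 ]
```

```bash
python3 -m crank '0 0 0.5 -0.48 0.58 3 1;0 0 0 0 0 4 1;0 0 0 0 0 3.5 1;0 0 0 0 0 1.5 1;0 0 0 0 0 0.8 1;0 0 0 0 0 0.4 1;0 0 0 0 0 0 1;0 0 0 0 0 0 0.5;0 0 0 0 0 0 0.35;0 0 0 0 0 0 0.2;0 0 0 0 0 0 0;0 0 0 0 0 0 0;0 0 0 0 0 0 0;0 0 0 0 0 0 0' 45
```

```text
clock: 15.3
tcp_pos: [0.5402, -0.2513, 0.0017]
ee_rot: [[1.0, -0.011, 0.0], [-0.011, -1.0, -0.0], [0.0, 0.0, -1.0]]
contact_force: [-1.6, 1.0, 6.4]
opening: 0.0242
grip_force: 44.8
```

```bash
python3 -m crank '0 0 0 0 0 -1 0;0 0 0 0 0 -3 0;0 0 0 0 0 -5 0;0 0 0 0 0 -5 0;0 0 0 0 0 -5 0;0 0 0 0 0 -5 0;0 0 0 0 0 -3 0;0 0 0 0 0 -1 0;0 0 0 0.4 -3 0 0;0 0 0 0.4 -5 0 0;0 0 0 0.5 -5.5 0 0;0 0 0 0.5 -5.5 0 0;0 0 0 0.5 -5.5 0 0;0 0 0 0.4 -5 0 0;0 0 0 0.3 -4 0 0;0 0 0 0.2 -2.4 0 0;0 0 0 0 0 0 0'; python3 -m crank '0 0 -5 0 0 0 0;0 0 -8 0 0 0 0;0 0 -10 0 0 0 0;0 0 -10 0 0 0 0;0 0 -10 0 0 0 0;0 0 -10 0 0 0 0;0 0 -10 0 0 0 0;0 0 -10 0 0 0 0;0 0 -10 0 0 0 0;0 0 -9 0 0 0 0;0 0 -8 0 0 0 0;0 0 -4.4 0 0 0 0;0 0 0 0 0 0 0;0 0 0 0 0 0 0'; python3 -c "
from h import *
s=state();print(s['ee_rot'],s['joints'],s['moment'])"
```

```text
clock: 17.42
tcp_pos: [0.5752, 0.1095, 0.2801]
ee_rot: [[1.0, -0.008, -0.002], [-0.008, -1.0, 0.001], [-0.002, -0.001, -1.0]]
contact_force: [-0.2, -0.3, -1.8]
opening: 0.024
grip_force: 44.5
clock: 19.18
tcp_pos: [0.5758, 0.1068, 0.2809]
ee_rot: [[-0.236, 0.972, -0.001], [0.972, 0.236, -0.0], [-0.0, -0.001, -1.0]]
contact_force: [-0.9, 0.4, -2.7]
opening: 0.0238
grip_force: 44.5
[[-2.35719691e-01  9.71820852e-01 -6.77868296e-04]
 [ 9.71821088e-01  2.35719617e-01 -1.88276042e-04]
 [-2.31837285e-05 -7.03147075e-04 -9.99999753e-01]] [ 14.31692689  17.56001234 -38.29423407  98.54308163  11.63084319
  67.96617098 -13.44443103] [-0.0484756  -0.02825306 -0.00366303]
```

```bash
q="python3 ok.py"; python3 -m crank '0 -2.95 0 0 0 2 0;0 0 0 0 0 3 0;0 0 0 0 0 2 0;0 0 0 0 0 0.6 0;0 0 0 0 0 0.2 0;0 0 0 0 0 0 0;0 0 0 0 0 0 0' ; python3 -c "
from h import *
c=shot('scene','s4'); cv2.imwrite('pics/s4c.png',cv2.resize(c['image'][220:365,250:410],None,fx=4,fy=4)[:,:,::-1])"
```

```text
clock: 20.05
tcp_pos: [0.577, 0.1045, 0.2041]
ee_rot: [[-0.237, 0.971, 0.013], [0.97, 0.238, -0.05], [-0.051, 0.001, -0.999]]
contact_force: [0.5, 0.2, -1.3]
opening: 0.0237
grip_force: 44.5
```

View pics/s4c.png

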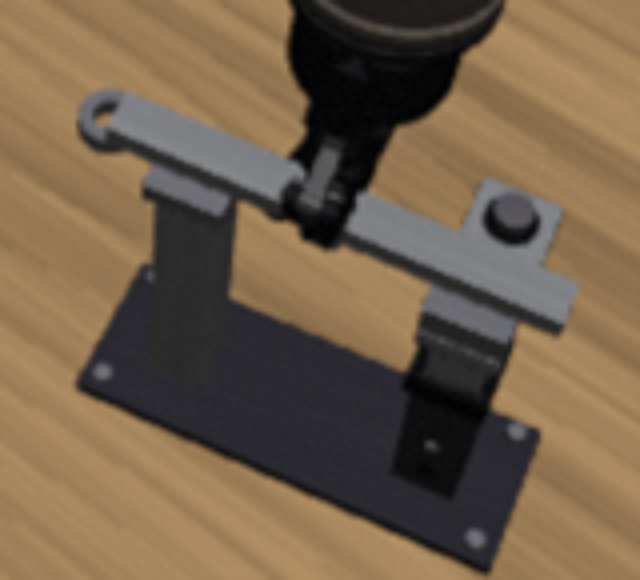

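The bar is held parallel over both pads, with its ends at (110,110) and (565,300), still about 5 mm up. The button and pin are unchanged. I shift it 3.5 mm along its length and lower it softly.

```bash
q="python3 ok.py"; sed -i 's/f>14/f>3/' ok.py; python3 -m crank '0 0 0 0.35 0 0 0;0 0 0 0 0 0.1 0;0 0 0 0 0 0.1 0;0 0 0 0 0 0.05 0;0 0 0 0 0 0 0' && $q && python3 -m crank '0 0 0 0 0 0.05 0;0 0 0 0 0 0 0' >/dev/null && $q && python3 -m crank '0 0 0 0 0 0.05 0;0 0 0 0 0 0 0' >/dev/null && $q && python3 -m crank '0 0 0 0 0 0.05 0;0 0 0 0 0 0 0' >/dev/null && $q && python3 -m crank '0 0 0 0 0 0.05 0;0 0 0 0 0 0 0' >/dev/null && $q && python3 -m crank '0 0 0 0 0 0.05 0;0 0 0 0 0 0 0' >/dev/null && $q && python3 -m crank '0 0 0 0 0 0.05 0;0 0 0 0 0 0 0' >/dev/null && $q && python3 -m crank '0 0 0 0 0 0.05 0;0 0 0 0 0 0 0' >/dev/null && $q; python3 -c "
from h import *
print(state()['moment'],state()['tcp_pos'])"
```

```text
clock: 20.72
tcp_pos: [0.5759, 0.1077, 0.2007]
ee_rot: [[-0.238, 0.971, 0.012], [0.97, 0.238, -0.05], [-0.051, -0.0, -0.999]]
contact_force: [0.7, -0.7, -2.0]
opening: 0.0239
grip_force: 44.5
0.2007 -2.0
0.2002 -2.4
0.1997 -2.7
0.1992 -0.7
0.1989 -0.9
0.1988 7.4
[-0.24558771  0.83407727  0.00090216] [0.57599091 0.10764346 0.1987819 ]
```

```bash
python3 -m crank '0 0 0 0 0 0 0.3;0 0 0 0 0 0 0.35;0 0 0 0 0 0 0.45;0 0 0 0 0 0 0.6;0 0 0 0 0 0 0.8;0 0 0 0 0 0 0.8;0 0 0 0 0 -0.5 0.8;0 0 0 0 0 -2 0.8;0 0 0 0 0 -4 0.8;0 0 0 0 0 -4 0.8;0 0 0 0 0 -4 0.8;0 0 0 0 0 0 0.8' ; python3 -m crank '0 0 0 0 6 0 0.8;0 0 0 0 6 0 0.8;0 0 0 0 0 0 0.8;0 0 0 0 0 0 0.8'; python3 -c "
from h import *
a=shot('scene','s5'); b=shot('top','t5')
A=cv2.resize(a['image'][200:370,180:410],None,fx=3,fy=3); B=cv2.resize(b['image'][80:290,120:350],None,fx=2.4,fy=2.4)
h=max(A.shape[0],B.shape[0]); B=cv2.resize(B,None,fx=.8,fy=.8);A=cv2.resize(A,None,fx=.5,fy=.5) if 0 else cv2.resize(a['image'][225:350,245:400],None,fx=2.2,fy=2.2)
o=np.zeros((max(A.shape[0],B.shape[0]),A.shape[1]+B.shape[1],3),np.uint8);o[:A.shape[0],:A.shape[1]]=A;o[:B.shape[0],A.shape[1]:]=B
print(o.shape);cv2.imwrite('pics/f.png',o[:,:,::-1])"
```

```text
clock: 23.48
tcp_pos: [0.5751, 0.1159, 0.3477]
ee_rot: [[-0.238, 0.971, 0.018], [0.97, 0.239, -0.049], [-0.052, 0.006, -0.999]]
contact_force: [-0.0, 0.0, -0.2]
opening: 0.0682
grip_force: 0.0
clock: 23.98
tcp_pos: [0.6903, 0.1438, 0.3428]
ee_rot: [[-0.238, 0.971, 0.011], [0.97, 0.239, -0.05], [-0.051, -0.001, -0.999]]
contact_force: [-0.4, 0.4, 1.3]
opening: 0.0684
grip_force: 0.0
(403, 783, 3)
```

View pics/f.png

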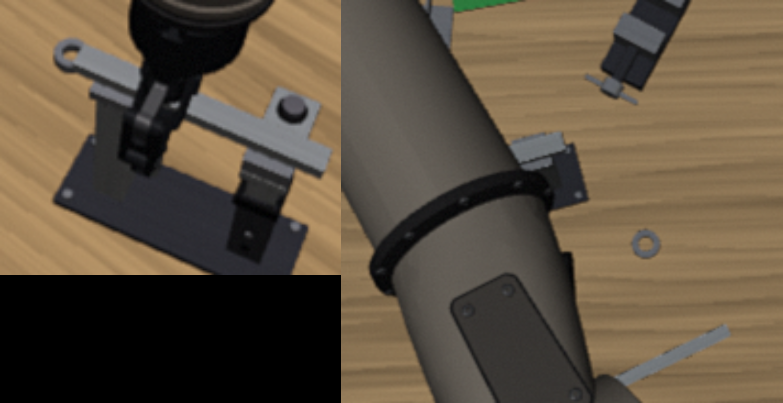

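The bar lies across both pads, its ends in the left panel at (85,60) and (320,160). The button is up at (293,105), the pin is in the middle hole at (248,233), and the gripper is clear.

```bash
python3 -c "
from cell import *
print(job_done())"
```

```text
the job is handed in; nothing more can be done
None
```

The job is handed in: the post is down one hole with its pin in the middle hole and the button up, and the bar lies across both pads with about 3° of tilt, centred between the rests as far as I could measure; highest force I read was about 20 N.

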